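# Load a bush under the spring flap of a feed chute

## Task

Load the bronze bush that stands in the feed chute's track: press the flap's thumb bar down with one fingertip to hold the spring flap open, and with the other fingertip push the bush along the track, under the flap, right up to the end stop. Then take the fingers away and let the flap spring shut behind it. Only press and push: do not lift the bush, and leave the things beside the chute where they are.

Things in the scene. Friction and masses are not known exactly. Their poses are not given: they have to be found in the camera images.
- chute: Grey steel fixture fixed to the bench: a straight track along its x axis that ends in a nest under a spring flap. Origin on the bench top, mid-width, at the mouth; +x = pushing direction, +y left. Base x -121..+74, y -45..+33 mm; track floor z = 6 mm, 39 mm wide between 4 mm guides (top z 18 mm before the mouth, 37 mm beside the nest); open above for x < -5 mm.
- end_stop (a point): Foot of the end stop's face, middle of the track: chute x +47, y 0, z 6 mm. The stop's top is at z = 37 mm.
- flap (a joint): Flap angle, rad: 0 shut (spring), 1.75 fully open. Shut: cover 3 mm thick over the nest at z 40 mm from the hinge to chute y -11, x -5..+51 mm; its front lip (x -5..-1 mm) hangs to z = 30 mm and bars the bush's way. It swings up and to +y; fully open it leans 10 deg past upright, from y 23 to 29, top z 74 mm, its lip reaching back to y +13 mm. Shuts by itself when the thumb bar is let go.
- hinge (a point): Point on the flap's hinge axis at the mouth: chute x 0, y +23, z 40 mm. The axis lies along chute x, carried by 7 mm thick posts (top z 47 mm) at x -117 and +64 mm.
- bar_edge (a point): Middle of the thumb bar's free edge (moves with the flap). The bar is a steel strip 3 mm thick on the +y side of the hinge, beside the whole track, chute x -111..+26 mm, 4 to 46 mm from the hinge axis. Flap shut: slopes up to the left at 50 deg, edge at y 53, z 75 mm.
- bar_mid (a point): Middle of the thumb bar's strip, 25 mm from the hinge axis, chute x -42 mm (moves with the flap). Pressed from above with 1 to 6 N it turns until it slopes down to the left at 50 deg (edge at chute y 53, z 5 mm); a fingertip whose side towards the track is at y +45 mm then stands at z about 16 mm. A fingertip can slide along it in x while holding it down.
- bush_center (a point): Centre (half-way up) of the loose bronze bush, 34 mm diameter, 30 mm tall, upright, about 0.12 kg, oiled and slippery (friction about 0.25), standing on the track floor before the mouth (centre at chute x -60..-30 mm, 21 mm above the bench). Against the end stop its centre is at chute x = +30 mm.
- bush: The same bronze bush; origin under its centre.
- bolt: Bystander: grey hexagon bolt, 58 mm long, 20 mm head, lying on the bench right of the chute. Origin under its middle.
- rubber_pad: Bystander: black rubber block, 45 x 70 x 25 mm, on the bench right of the chute. Origin under its centre.
- gauge: Bystander: grey plug gauge, 102 mm long, 21 mm thick, lying roughly along it on the bench left of the chute. Origin under its middle.

How it is judged:
By the outcome, as a careful person would: the job done as asked, in the order asked, and still so for the second after the job is handed in, with the robot touching nothing.
It also fails if it takes over 38 s, if anything falls off the work surface, if the arm or the gripper's body presses on something with over 40 N, if the wrist force passes 120 N, or if a joint passes its speed limit or range.

## Robot

A 6-joint arm with a two-finger parallel gripper is mounted at the origin on a cart in front of the work surface, level with it; the furniture and walls round the work are solid. World frame = base frame: x ahead of the robot, y to its left, z up, the work surface at z = 0. Lengths are in m, angles in rad, forces in N, time in s.
With the tool pointing down it reaches from about 0.3 to 0.875 m from the base axis. Payload 6.4 kg.
Tool frame: the origin (TCP) lies between the finger pads; the fingertips stand 11 mm ahead of it and the grasp point (between the pads) lies 8 mm behind it (ctrl.tcp_to_tips is the y of the fingertips in the tool frame, in m); y points along the fingers, x is the direction in which the jaws open and shut, and the axes are right-handed (so a half turn about y gives the same grasp; the last joint's range is limited). The gripper opens to 85 mm and grips with 20 to 120 N. Pads are 22 mm wide; open, the fingers measure 114 mm over their backs; the gripper's body (76 mm by 85 mm) begins 54 mm behind the grasp point. The pads swing forward as they close: fully open they stand 13 mm farther back than shut.
Start: joints at [-1.462, 0.181, 1.607, -0, 1.354, -0.206], TCP at [0.178, -0.547, 0.242] pointing down, gripper open.
Joint ranges: [-2.99, 2.99], [-0.89, 2.07], [0.3, 2.58], [-1.14, 4.28], [0, 2.63], [-3.12, 3.12]. Speed limits (rad/s): [2.57, 2.57, 3.01, 3.14, 3.14, 3.14].

## Interface

Orientations are given as a unit quaternion [w, x, y, z].
In Python, from bench import ctrl gives the robot as it stands.
- The arm moves only by the tool apply_moves, never from a script. Its argument "plan" is text: rows parted by semicolons, each of 7 numbers parted by spaces: the shift along the tool's x, y, z each as a share of 0.05 m, from -1 to 1, then the turn, a rotation vector about the tool's x, y, z each as a share of 0.12 rad, from -1 to 1, then the opening, from 0 (shut) to 1 (fully open). In form: dx dy dz wx wy wz claw; .... A call has exactly 5 rows; each row shifts and turns the commanded pose from where the row before left it, along the tool's axes as they then stand; what a row does not reach is not made up. A row lasts 1/10 s, in which the tool goes at most 50 mm and 8.59 degrees, less where a joint would pass 70% of its speed; a pose out of reach is approached as far as the arm can. A call with a number of a shift or a turn outside -1 to 1 is refused whole. A call with a gripper value outside its range is refused whole. The fingers move at their own pace and stop on an object; the grip force is fixed at half the most. Time passes only in rows, so rows that do not move let the fingers close, or fill a call up. It gives the time, the measured TCP pose, the force and the opening at its end, in the units of the state.
- ctrl.get_obs(): the state, without advancing time (a new reading comes with each control period).
- ctrl.camera(name): name is "scene" or "side" or "wrist"; returns the picture (420x560x3 uint8, red, green, blue); there is no depth.
- ctrl.get_calibration(name): a dict with "intrinsics" (3x3 intrinsics, pixels), "k1" (the pictures are not rectified: a ray, as slopes to the right and down, at radius r is drawn at 1 + k1 r^2 times it, then the intrinsics apply), "R" (3x3) and "t" (3): a world point X has camera coordinates R X + t. Camera axes: x right, y down, z forward; pixel columns grow to the right and rows downward; lengths in m; the calibration is good to about 2 mm. A picture is of the moment at which its call begins: read the wrist's pose just before it. get_calibration takes no time and is no camera call; for the wrist camera it gives the pose at the moment of the call.
- ctrl.hand_in(): hands the job in, once; it reports no verdict.
Trained networks look in the newest picture that a camera, given by its name, has taken for a name from the list of things; names that differ only in an ending like _2 or _b are one class to them, and where a whole thing is asked for, a point or a joint stands for the part that bears it (a point fixed in the world has none). Each returns a list of dicts, best first, with "score" (0 to 1); they miss things now and then, are a little off and sometimes report something else, mostly with a low value. They report only what shows in the picture. A call takes as long as a camera call.
- ctrl.recognise(camera, target): "point" ([x, y, z] in m, in world coordinates, good to about 4 mm: the middle of the surface that is visible of it).
The state is a dict: "time_s": time; "q": joint angles; "dq": joint speeds; "joint_efforts": joint torques, N m; "eef_pos": TCP position; "eef_rot": TCP orientation; "wrist_force": force on the tool from outside, world axes, zero at the start; "torque": the same for the moment, N m; "opening": opening from 0.0 (shut) to 1.0 (fully open).
Only numpy, scipy, OpenCV 4.12 (cv2) and the standard library are available. Lean on these libraries where they do the work, as an engineer would, in place of code of your own. Each camera call takes 0.05 s, during which the arm holds its last target.

## Working session

There is one attempt and no reset: what is moved stays moved. The work goes in short steps, Python scripts to look and compute and a tool call to move; the robot and the scene stay as the last step left them, time stands still between calls to the robot, and variables do not carry over. Pictures are saved under pics/ and viewed, and the job is handed in when it is done.

Besides the shell and the picture viewer there is one more tool, called after "Emit:" as name(argument=value, ...) on one line, values as JSON. apply_moves: Moves the arm, as the interface text tells. Shift numbers are shares of 0.05 m and turn numbers shares of 0.12 rad, none past 1 either way. Its arguments: {"type":"object","properties":{"plan":{"type":"string"}},"required":["plan"]}

```bash
mkdir -p pics; ls; python3 - <<'E'
from bench import ctrl
import cv2,numpy as np
o=ctrl.get_obs();print(o)
print(ctrl.tcp_to_tips)
for c in ["scene","side","wrist"]:
    im=ctrl.camera(c);cv2.imwrite(f"pics/{c}0.png",im[:,:,::-1])
    k=ctrl.get_calibration(c);print(c,k)
for c in ["scene","side"]:
  for t in ["chute","bush","bar_mid","bar_edge","flap","hinge","end_stop","bush_center"]:
    print(c,t,[(np.round(d["point"],4).tolist(),round(d["score"],2)) for d in ctrl.recognise(c,t)])
E
```

```text
pics
{'time_s': 0.0, 'q': array([-1.46231848e+00,  1.81551392e-01,  1.60803552e+00,  1.21261639e-05,
        1.35382998e+00, -2.06300311e-01]), 'dq': array([-5.54003886e-04,  9.68188325e-05, -3.65386708e-05, -1.22424641e-03,
        2.79939723e-06, -8.13424784e-04]), 'joint_efforts': array([-1.08934379e-03, -4.44877803e+01, -3.51339555e+01, -4.08117430e-04,
        9.17873054e-03, -1.08505324e-05]), 'eef_pos': array([ 0.17798167, -0.54617595,  0.24136504]), 'eef_rot': array([ 0.57266983, -0.57170858,  0.41588059, -0.41502036]), 'wrist_force': array([ 0.21570114, -0.11680657,  0.34027465]), 'torque': array([-0.03828658,  0.00791576,  0.03658413]), 'opening': 1.0012085918966986}
0.011
scene {'intrinsics': array([[458.13151879,   0.        , 281.87997108],
       [  0.        , 458.13151879, 212.42328235],
       [  0.        ,   0.        ,   1.        ]]), 'k1': -0.054772449678994896, 'R': array([[ 0.89762944, -0.44048268,  0.01537513],
       [-0.27705449, -0.59103363, -0.75757512],
       [ 0.34278594,  0.67576198, -0.65256689]]), 't': array([-0.44996706,  0.26964041,  0.68996161])}
[... 1033 characters left out ...]
 bar_edge [([0.5214, -0.011, 0.0543], 0.91)]
scene flap [([0.5207, -0.0134, 0.0531], 0.64)]
scene hinge [([0.5242, -0.0347, 0.0254], 0.78), ([0.5222, -0.0148, 0.0522], 0.34)]
scene end_stop [([0.5171, -0.0321, 0.0297], 0.82)]
scene bush_center [([0.5057, -0.0489, 0.0286], 0.83)]
side chute [([0.5315, -0.0181, 0.0282], 0.8)]
side bush [([0.5053, -0.0312, 0.0232], 0.46)]
side bar_mid [([0.5187, -0.0025, 0.0578], 0.78)]
side bar_edge [([0.5235, -0.0028, 0.0553], 0.84), ([0.6154, -0.1542, 0.0225], 0.68)]
side flap [([0.5195, -0.0058, 0.0558], 0.55)]
side hinge [([0.5286, -0.0185, 0.0319], 0.6)]
side end_stop [([0.5318, -0.0229, 0.0304], 0.82)]
side bush_center [([0.5181, -0.0072, 0.0531], 0.25)]
```

View pics/scene0.png

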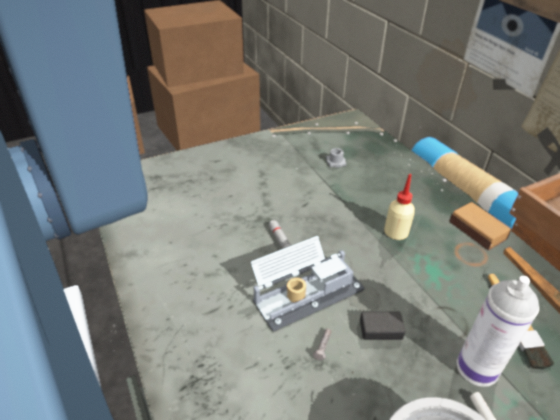

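View pics/side0.png

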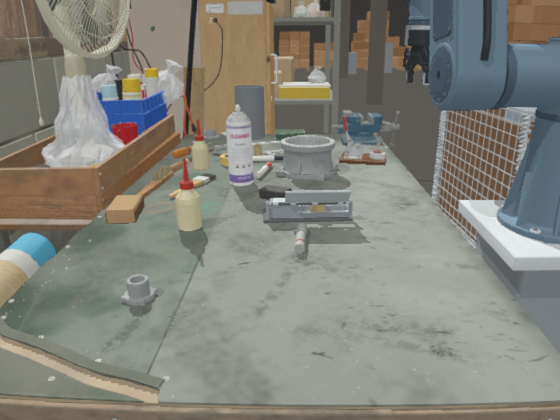

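View pics/wrist0.png

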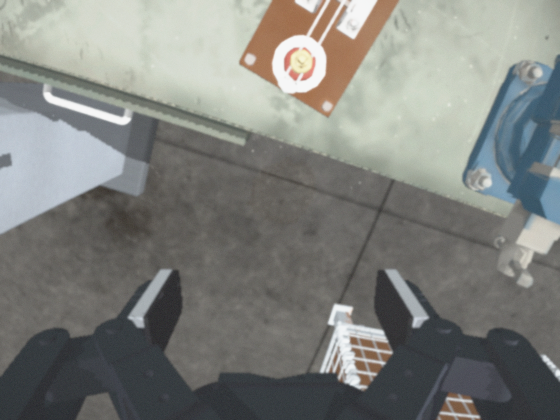

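```bash
cat > h.py <<'E'
from bench import ctrl
import numpy as np,cv2
from scipy.spatial.transform import Rotation as Ro
from scipy.optimize import least_squares
def cal(c): return ctrl.get_calibration(c)
def proj(k,X):
    X=np.atleast_2d(X); p=X@k["R"].T+k["t"]; s=p[:,:2]/p[:,2:]; r2=(s**2).sum(1,keepdims=True)
    s=s*(1+k["k1"]*r2); K=k["intrinsics"]; return s@K[:2,:2].T+K[:2,2]
def pix(k,uv,z):
    K=k["intrinsics"]; d=(np.array(uv,float)-K[:2,2])/[K[0,0],K[1,1]]; s=d.copy()
    for _ in range(20): s=d/(1+k["k1"]*(s@s))
    r=k["R"].T@np.array([s[0],s[1],1]); c=-k["R"].T@k["t"]; return c+r*(z-c[2])/r[2]
def rot(o):
    q=o["eef_rot"]; return Ro.from_quat([q[1],q[2],q[3],q[0]]).as_matrix()
def ch2w(pose,P):
    x,y,a=pose; P=np.atleast_2d(np.array(P,float)); c,s=np.cos(a),np.sin(a)
    return np.c_[x+c*P[:,0]-s*P[:,1], y+s*P[:,0]+c*P[:,1], P[:,2]]
E
python3 - <<'E'
from h import *
im=cv2.imread("pics/scene0.png")[230:340,230:380]; cv2.imwrite("pics/sc_z.png",cv2.resize(im,None,fx=5,fy=5,interpolation=cv2.INTER_CUBIC))
im=cv2.imread("pics/side0.png")[175:265,240:370]; cv2.imwrite("pics/si_z.png",cv2.resize(im,None,fx=6,fy=6,interpolation=cv2.INTER_CUBIC))
E
```

```text
(no output)
```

View pics/sc_z.png

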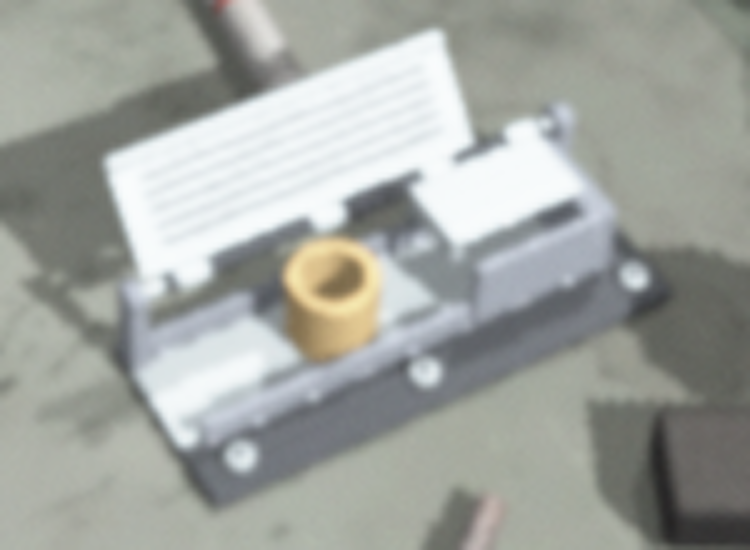

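View pics/si_z.png

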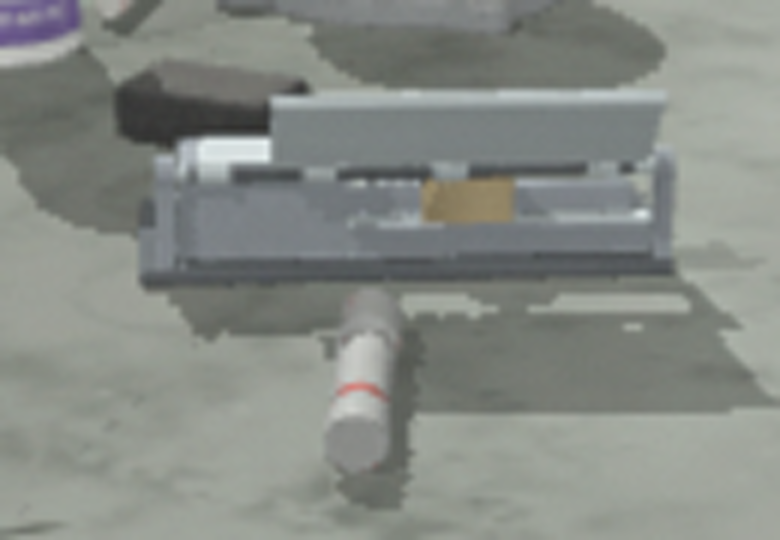

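```bash
cat > fit.py <<'E'
from h import *
ks,kd=cal("scene"),cal("side")
S=[((105,160),(-111,52.6,75.2)),((438,32),(26,52.6,75.2)),((215,507),(-121,-45,0)),((668,295),(74,-45,0))]
D=[((272,97),(26,52.6,75.2)),((665,95),(-111,52.6,75.2)),((143,287),(74,33,0)),((675,273),(-121,33,0))]
su=np.array([s[0] for s in S])/5+230-.4; sP=np.array([s[1] for s in S])/1000
du=np.array([s[0] for s in D])/6+[240,175]-.4; dP=np.array([s[1] for s in D])/1000
f=lambda p:np.r_[(proj(ks,ch2w(p,sP))-su).ravel(),(proj(kd,ch2w(p,dP))-du).ravel()]
for z in [1]:
    r=least_squares(f,[.55,-.04,0.2],loss="soft_l1");print(r.x,np.round(f(r.x).reshape(-1,2),1).tolist())
p=r.x
# bush: top ellipse centre scene zoom (333,272), z=.036
b=pix(ks,np.array((333,270))/5+230-.4,.036);a=p[2];d=b[:2]-p[:2];print("bush",b,d@[np.cos(a),np.sin(a)],d@[-np.sin(a),np.cos(a)])
for u in [(222,0),(275,70)]: 
    b=pix(ks,np.array(u)/5+230-.4,.01);d=b[:2]-p[:2];print("gauge",b,d@[np.cos(a),np.sin(a)],d@[-np.sin(a),np.cos(a)])
for u in [(345,300),(395,300),(370,285),(330,460),(385,460)]:
    b=pix(kd,np.array(u)/6+[240,175]-.4,.01);d=b[:2]-p[:2];print("gaugeS",b,d@[np.cos(a),np.sin(a)],d@[-np.sin(a),np.cos(a)])
for t in ["gauge","bush"]:
  print(t,ctrl.recognise("scene",t)[:1],ctrl.recognise("side",t)[:1])
E
python3 fit.py
```

```text
[ 0.55505396 -0.04023745  0.06132479] [[-0.5, 1.0], [-0.9, 0.4], [-0.6, 0.8], [0.4, 0.1], [-0.7, 1.6], [-0.3, 0.6], [-1.6, 0.6], [-0.5, 0.8]]
bush [ 0.50835819 -0.04204967  0.036     ] -0.046719054972830173 0.0010530013310138908
gauge [0.54519097 0.12716847 0.01      ] 0.00041525118130409863 0.1676957060761284
gauge [0.5467554  0.08053762 0.01      ] -0.0008811029437483103 0.12105663278980687
gaugeS [0.55121573 0.03007982 0.01      ] 0.0004784734222856033 0.07042032137009864
gaugeS [0.53390198 0.03006003 0.01      ] -0.016803942930976958 0.07146167280588815
gaugeS [0.54234628 0.01640472 0.01      ] -0.009212403935365095 0.057314503509653836
gaugeS [0.55664494 0.1561932  0.01      ] 0.013626510328563922 0.19596390665939858
gaugeS [0.53995028 0.15614427 0.01      ] -0.0030397706905036237 0.19693822532938193
gauge [{'point': [0.5442, 0.1052, 0.0195], 'score': 0.57}] [{'point': [0.5449, 0.1149, 0.0159], 'score': 0.81}]
bush [{'point': [0.5041, -0.0476, 0.0268], 'score': 0.91}] [{'point': [0.5053, -0.0312, 0.0232], 'score': 0.46}]
```

```bash
cat >> h.py <<'E'
POSE=np.array([.5550,-.0402,.0613])
def plan(chpt,flip=0,pose=None):
    """offset to TCP target (chute coords m), tool down, tool x along chute +-y"""
    pose=POSE if pose is None else pose
    o=ctrl.get_obs();R=rot(o);t=ch2w(pose,[chpt])[0];a=pose[2]
    y=np.array([0,0,-1.]);cy=np.array([-np.sin(a),np.cos(a),0])
    best=None
    for s in (1,-1):
        x=cy*s;T=np.c_[x,y,np.cross(x,y)];w=Ro.from_matrix(R.T@T).as_rotvec()
        if best is None or np.linalg.norm(w)<np.linalg.norm(best[0]): best=(w,s,T)
    d=t-o["eef_pos"]
    print("t",o["time_s"],"eef",o["eef_pos"].round(4),"target",t.round(4),"open",round(o["opening"],3),"F",o["wrist_force"].round(1),"tips",ctrl.tcp_to_tips)
    print("shares cur axes",(R.T@d/.05).round(2),"target axes",(best[2].T@d/.05).round(2),"turn shares",(best[0]/.12).round(2),"sx",best[1])
    print(R.round(3).tolist())
E
python3 - <<'E'
from h import *
plan([-.08,.025,.2])
k=cal("wrist");o=ctrl.get_obs();print("cam in tool",rot(o).T@(-k["R"].T@k["t"]-o["eef_pos"]))
E
```

```text
t 1.15 eef [ 0.178  -0.5468  0.2423] target [ 0.4736 -0.0201  0.2   ] open 0.995 F [ 0.2 -0.6 -0.2] tips 0.011
shares cur axes [-8.18  0.85  8.88] target axes [-10.15   0.85   6.55] turn shares [-0.    2.11 -0.  ] sx -1
[[0.31, 0.0, 0.951], [-0.951, 0.0, 0.31], [-0.0, -1.0, 0.0]]
cam in tool [ 0.0002272  -0.13183116  0.07660187]
```

Emit:
apply_moves(plan="0 0 0 0 0.7 0 0.47; 0 0 0 0 0.7 0 0.47; 0 0 0 0 0.71 0 0.47; -0.8 0 0.5 0 0 0 0.47; -0.8 0 0.5 0 0 0 0.47")

```text
time_s: 1.65
eef_pos: [0.2229, -0.4633, 0.2418]
eef_rot: [0.515, -0.514, 0.485, -0.485]
wrist_force: [1.7, 1.0, 0.7]
opening: 0.475
```

Emit:
apply_moves(plan="-0.8 0 0.5 0 0 0 0.47; -0.8 0 0.5 0 0 0 0.47; -0.8 0 0.5 0 0 0 0.47; -0.8 0 0.5 0 0 0 0.47; -0.8 0 0.5 0 0 0 0.47")

```text
time_s: 2.15
eef_pos: [0.336, -0.2549, 0.2426]
eef_rot: [-0.515, 0.515, -0.484, 0.485]
wrist_force: [2.3, 0.4, 0.5]
opening: 0.469
```

Emit:
apply_moves(plan="-0.8 0 0.5 0 0 0 0.47; -0.8 0 0.5 0 0 0 0.47; -0.8 0 0.5 0 0 0 0.47; -0.8 0 0.5 0 0 0 0.47; -0.8 0 0.5 0 0 0 0.47")

```text
time_s: 2.65
eef_pos: [0.4487, -0.0473, 0.2427]
eef_rot: [0.515, -0.515, 0.484, -0.485]
wrist_force: [0.6, -1.6, 0.7]
opening: 0.473
```

```bash
python3 - <<'E'
from h import *
plan([-.08,.025,.2])
im=ctrl.camera("wrist");cv2.imwrite("pics/w1.png",im[:,:,::-1])
E
```

```text
t 2.65 eef [ 0.4487 -0.0473  0.2427] target [ 0.4736 -0.0201  0.2   ] open 0.473 F [ 0.6 -1.6  0.7] tips 0.011
shares cur axes [-0.51  0.86  0.53] target axes [-0.51  0.85  0.53] turn shares [-0.01  0.    0.01] sx -1
[[0.062, 0.001, 0.998], [-0.998, -0.001, 0.062], [0.001, -1.0, 0.001]]
```

View pics/w1.png

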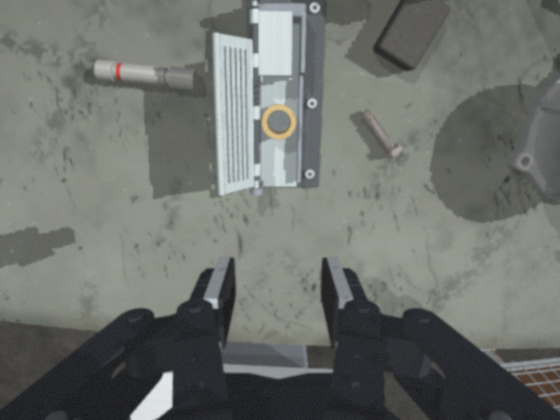

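```bash
python3 - <<'E'
from h import *
k=cal("wrist");o=ctrl.get_obs()
im=cv2.imread("pics/w1.png")
def show(img,k,p,name,crop,f):
    P=dict(base=[(-121,-45,0),(74,-45,0),(74,33,0),(-121,33,0)],bar=[(-111,52.6,75.2),(26,52.6,75.2),(26,25.6,43),(-111,25.6,43)],cov=[(-5,-11,41),(51,-11,41),(51,23,41),(-5,23,41)],bush=[(-47+17*np.cos(t),17*np.sin(t),36) for t in np.linspace(0,6.28,30)])
    x0,y0,x1,y1=crop;z=cv2.resize(img[y0:y1,x0:x1],None,fx=f,fy=f,interpolation=cv2.INTER_CUBIC)
    for n,c in zip(P,[(0,0,255),(0,255,0),(255,0,0),(255,0,255)]):
        u=(proj(k,ch2w(p,np.array(P[n])/1000))-[x0,y0]+.5)*f
        cv2.polylines(z,[u.round().astype(int)],True,c,1)
    cv2.imwrite(name,z)
show(im,k,POSE,"pics/w1o.png",(190,0,340,210),2.8)
show(im,k,POSE,"pics/w1o.png",(190,0,390,200),3)
show(cv2.imread("pics/scene0.png"),cal("scene"),POSE,"pics/s0o.png",(230,230,380,340),5)
E
```

```text
(no output)
```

View pics/w1o.png

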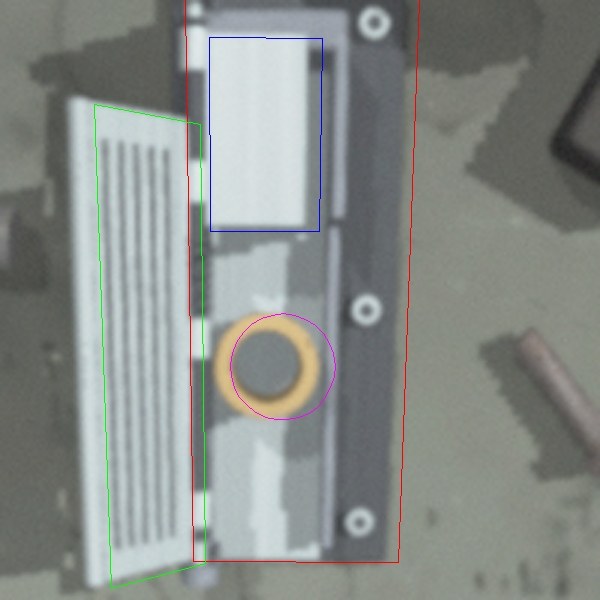

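View pics/s0o.png

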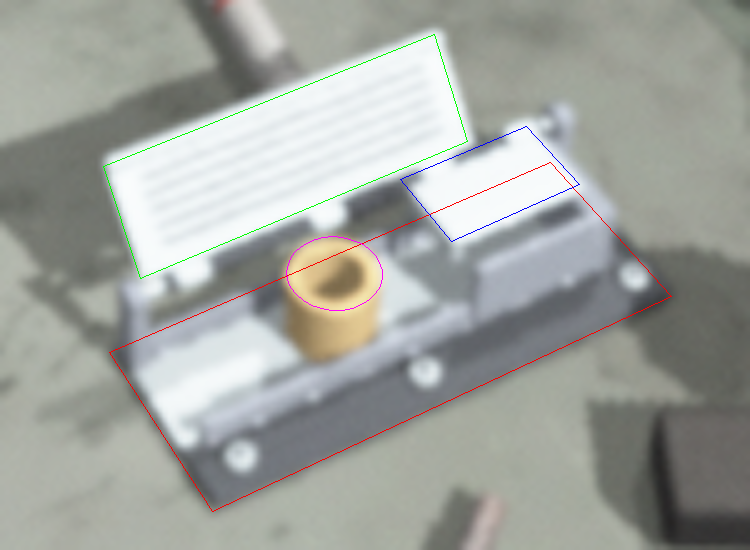

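```bash
cat > fit2.py <<'E'
from h import *
ks,kd=cal("scene"),cal("side");kw=cal("wrist")
S=[((105,160),(-111,52.6,75.2)),((438,32),(26,52.6,75.2)),((215,507),(-121,-45,0)),((668,295),(74,-45,0))]
D=[((272,97),(26,52.6,75.2)),((665,95),(-111,52.6,75.2)),((143,287),(74,33,0)),((675,273),(-121,33,0))]
W=[((70,97),(26,52.6,75.2)),((90,586),(-111,52.6,75.2)),((387,562),(-121,-45,3)),((305,228),(-5,-11,41)),((209,38),(51,23,41))]
def g(L,f,o): return (np.array([s[0] for s in L])/f+o-.5*(1-1/f)), np.array([s[1] for s in L])/1000
V=dict(scene=(ks,)+g(S,5,[230,230]),side=(kd,)+g(D,6,[240,175]),wrist=(kw,)+g(W,3,[190,0]))
def f(p,names): return np.concatenate([(proj(V[n][0],ch2w(p,V[n][2]))-V[n][1]).ravel() for n in names])
for ns in [["scene"],["side"],["wrist"],["scene","side","wrist"]]:
    r=least_squares(f,POSE,args=(ns,));p=r.x;print(ns,p.round(4),f(p,ns).reshape(-1,2).round(1).tolist())
    a=p[2]
    for nm,k,u in [("scene",ks,np.array((333,271))/5+230-.4),("wrist",kw,np.array((267,366))/3+[190,0]-.33)]:
        b=pix(k,u,.036);d=b[:2]-p[:2];print("   bush",nm,b.round(4),(d@[np.cos(a),np.sin(a)]).round(4),(d@[-np.sin(a),np.cos(a)]).round(4))
E
python3 fit2.py
```

```text
['scene'] [ 0.5564 -0.0395  0.056 ] [[-0.0, 0.2], [-0.3, -0.1], [-0.4, -0.0], [0.8, -0.2]]
   bush scene [ 0.5081 -0.0425  0.036 ] -0.0483 -0.0002
   bush wrist [ 0.508  -0.0382  0.036 ] -0.0482 0.004
['side'] [ 0.553  -0.0463  0.0543] [[0.2, 0.7], [0.2, -0.1], [-0.5, -0.6], [0.1, -0.1]]
   bush scene [ 0.5081 -0.0425  0.036 ] -0.0446 0.0062
   bush wrist [ 0.508  -0.0382  0.036 ] -0.0445 0.0105
['wrist'] [ 0.5552 -0.0363  0.0463] [[3.5, 0.8], [0.7, -0.8], [-1.3, 0.6], [0.3, 0.6], [-3.8, -1.3]]
   bush scene [ 0.5081 -0.0425  0.036 ] -0.0472 -0.004
   bush wrist [ 0.508  -0.0382  0.036 ] -0.0472 0.0003
['scene', 'side', 'wrist'] [ 0.5553 -0.0369  0.0506] [[-1.2, -0.9], [-1.4, -0.8], [-2.0, -1.2], [-0.4, -0.8], [-1.1, 2.1], [-0.4, 1.3], [-1.9, 1.0], [-0.5, 1.7], [4.0, 1.0], [1.8, -0.7], [-0.3, 0.4], [0.9, 0.5], [-3.4, -1.3]]
   bush scene [ 0.5081 -0.0425  0.036 ] -0.0473 -0.0032
   bush wrist [ 0.508  -0.0382  0.036 ] -0.0473 0.001
```

```bash
sed -i 's/((209,38),(51,23,41))\]/((306,40),(51,-11,41))]/' fit2.py; python3 fit2.py | grep -A2 wrist
```

```text
bush wrist [ 0.508  -0.0382  0.036 ] -0.0482 0.004
['side'] [ 0.553  -0.0463  0.0543] [[0.2, 0.7], [0.2, -0.1], [-0.5, -0.6], [0.1, -0.1]]
   bush scene [ 0.5081 -0.0425  0.036 ] -0.0446 0.0062
   bush wrist [ 0.508  -0.0382  0.036 ] -0.0445 0.0105
['wrist'] [ 0.5552 -0.035   0.0574] [[1.5, 1.4], [0.6, -0.4], [-1.2, 0.1], [-1.0, 0.3], [-0.3, -1.6]]
   bush scene [ 0.5081 -0.0425  0.036 ] -0.0474 -0.0047
   bush wrist [ 0.508  -0.0382  0.036 ] -0.0473 -0.0005
['scene', 'side', 'wrist'] [ 0.5553 -0.0357  0.0593] [[-1.4, -0.9], [-1.9, -1.2], [-1.7, -1.4], [-0.8, -1.6], [-0.9, 2.3], [-0.2, 1.4], [-1.8, 1.3], [-0.4, 1.7], [2.4, 1.4], [1.7, -0.3], [-0.4, -0.1], [-0.2, 0.2], [0.4, -1.7]]
   bush scene [ 0.5081 -0.0425  0.036 ] -0.0475 -0.0039
   bush wrist [ 0.508  -0.0382  0.036 ] -0.0474 0.0003
```

```bash
sed -i 's/^POSE=.*/POSE=np.array([.5554,-.0362,.0575])/' h.py; python3 - <<'E'
from h import *
plan([-.082,.025,.13])
E
```

```text
t 2.7 eef [ 0.4507 -0.0414  0.2428] target [ 0.4721 -0.016   0.13  ] open 0.472 F [-2.1  3.6  1. ] tips 0.011
shares cur axes [-0.47  2.26  0.45] target axes [-0.48  2.26  0.46] turn shares [-0.03  0.07 -0.03] sx -1
[[0.066, 0.003, 0.998], [-0.998, 0.004, 0.066], [-0.003, -1.0, 0.003]]
```

```bash
sed -i 's/^POSE=.*/POSE=np.array([.5550,-.0400,.058])/' h.py; python3 - <<'E'
from h import *
plan([-.082,.025,.13])
E
```

```text
t 2.7 eef [ 0.4507 -0.0414  0.2428] target [ 0.4717 -0.0198  0.13  ] open 0.472 F [-2.1  3.6  1. ] tips 0.011
shares cur axes [-0.4   2.26  0.44] target axes [-0.41  2.26  0.44] turn shares [-0.03  0.07 -0.03] sx -1
[[0.066, 0.003, 0.998], [-0.998, 0.004, 0.066], [-0.003, -1.0, 0.003]]
```

Emit:
apply_moves(plan="-0.3 0.7 0.4 0 0 0 0.47; -0.22 0.8 0.1 0 0 0 0.47; 0 0.76 0 0 0 0 0.47; 0 0 0 0 0 0 0.47; 0 0 0 0 0 0 0.47")

```text
time_s: 3.2
eef_pos: [0.4711, -0.0218, 0.1296]
eef_rot: [-0.515, 0.515, -0.485, 0.484]
wrist_force: [0.6, -1.2, 0.6]
opening: 0.469
```

```bash
python3 - <<'E'
from h import *
plan([-.082,.025,.13])
import pickle
k=cal("wrist");im=ctrl.camera("wrist");cv2.imwrite("pics/w2.png",im[:,:,::-1]);pickle.dump(k,open("kw2.pkl","wb"))
plan([-.082,.025,.13])
E
```

```text
t 3.2 eef [ 0.4711 -0.0218  0.1296] target [ 0.4717 -0.0198  0.13  ] open 0.469 F [ 0.6 -1.2  0.6] tips 0.011
shares cur axes [-0.04 -0.01  0.01] target axes [-0.04 -0.01  0.01] turn shares [ 0.01  0.03 -0.  ] sx -1
[[0.062, -0.001, 0.998], [-0.998, 0.0, 0.062], [-0.0, -1.0, -0.001]]
t 3.25 eef [ 0.4723 -0.0223  0.1309] target [ 0.4717 -0.0198  0.13  ] open 0.471 F [-1.   0.2  1.1] tips 0.011
shares cur axes [-0.05  0.02 -0.01] target axes [-0.05  0.02 -0.01] turn shares [-0.01  0.03  0.01] sx -1
[[0.061, 0.002, 0.998], [-0.998, -0.001, 0.061], [0.001, -1.0, 0.002]]
```

View pics/w2.png

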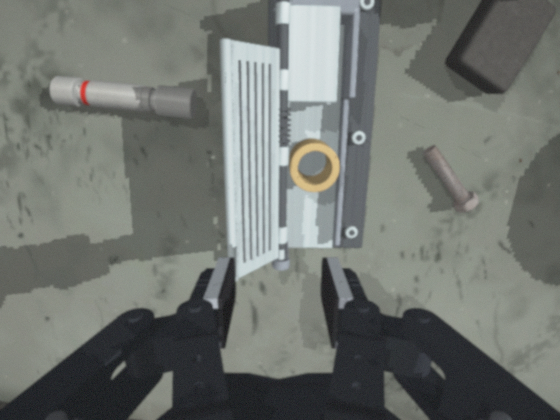

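```bash
python3 - <<'E'
from h import *
import pickle
k=pickle.load(open("kw2.pkl","rb"))
W=[((222,39),(26,52.6,75.2)),((235,276),(-111,52.6,75.2)),((362,248),(-121,-45,3)),((337,101),(-5,-11,41)),((341,7),(51,-11,41))]
u=np.array([w[0] for w in W],float);P=np.array([w[1] for w in W])/1000
f=lambda p:(proj(k,ch2w(p,P))-u).ravel()
r=least_squares(f,POSE);print(r.x,f(r.x).reshape(-1,2).round(1).tolist())
b=pix(k,(315,166),.036);p=r.x;a=p[2];d=b[:2]-p[:2];print(b,d@[np.cos(a),np.sin(a)],d@[-np.sin(a),np.cos(a)])
b=pix(k,(205,103),.012);d=b[:2]-p[:2];print("gauge end",d@[np.cos(a),np.sin(a)],d@[-np.sin(a),np.cos(a)])
o=ctrl.get_obs();R=rot(o)
for s in (-1,1): print("tip px",proj(k,[o["eef_pos"]+R@np.array([s*.020,z,w]) for z in(.005,.011) for w in (-.011,.011)]).round(0).tolist())
E
```

```text
[ 0.55367871 -0.04277374  0.05761288] [[2.9, -0.1], [-1.2, 3.2], [-0.4, -1.7], [-0.9, 0.6], [-1.0, -2.0]]
[ 0.50667263 -0.04514062  0.036     ] -0.04706438087650419 0.00034370798743343185
gauge end -0.006292502341797959 0.0774351827159769
tip px [[235.0, 297.0], [233.0, 254.0], [236.0, 290.0], [234.0, 248.0]]
tip px [[321.0, 297.0], [323.0, 254.0], [320.0, 290.0], [322.0, 248.0]]
```

```bash
sed -i 's/^POSE=.*/POSE=np.array([.5548,-.0412,.0575])/' h.py; python3 - <<'E'
from h import *
plan([-.082,.025,.03])
E
```

```text
t 3.25 eef [ 0.4723 -0.0223  0.1309] target [ 0.4715 -0.021   0.03  ] open 0.471 F [-1.   0.2  1.1] tips 0.011
shares cur axes [-0.03  2.02 -0.02] target axes [-0.03  2.02 -0.01] turn shares [-0.01  0.03  0.01] sx -1
[[0.061, 0.002, 0.998], [-0.998, -0.001, 0.061], [0.001, -1.0, 0.002]]
```

Emit:
apply_moves(plan="-0.03 0.35 0 0 0.03 0 0.47; 0 0.35 0 0 0 0 0.47; 0 0.35 0 0 0 0 0.47; 0 0.25 0 0 0 0 0.47; 0 0.2 0 0 0 0 0.47")

```text
time_s: 3.75
eef_pos: [0.4729, -0.0209, 0.0556]
eef_rot: [0.515, -0.513, 0.484, -0.487]
wrist_force: [0.4, 1.9, 3.3]
opening: 0.469
```

```bash
python3 - <<'E'
from h import *
plan([-.082,.025,.03])
for c in ["scene","side","wrist"]:
    im=ctrl.camera(c)[:,:,::-1]
    if c=="scene": im=cv2.resize(im[220:350,210:390],None,fx=4,fy=4,interpolation=cv2.INTER_CUBIC)
    if c=="side": im=cv2.resize(im[130:260,230:400],None,fx=4,fy=4,interpolation=cv2.INTER_CUBIC)
    cv2.imwrite(f"pics/{c}3.png",im)
plan([-.082,.025,.03])
E
```

```text
t 3.75 eef [ 0.4729 -0.0209  0.0556] target [ 0.4715 -0.021   0.03  ] open 0.469 F [0.4 1.9 3.3] tips 0.011
shares cur axes [-0.    0.51 -0.03] target axes [-0.    0.51 -0.03] turn shares [-0.03 -0.    0.01] sx -1
[[0.057, 0.004, 0.998], [-0.998, -0.001, 0.057], [0.001, -1.0, 0.003]]
t 3.9 eef [ 0.4717 -0.0206  0.0548] target [ 0.4715 -0.021   0.03  ] open 0.467 F [-0.4 -0.5  1.8] tips 0.011
shares cur axes [ 0.01  0.5  -0.01] target axes [ 0.01  0.5  -0.01] turn shares [-0.01  0.    0.  ] sx -1
[[0.058, 0.001, 0.998], [-0.998, -0.001, 0.058], [0.001, -1.0, 0.001]]
```

View pics/scene3.png

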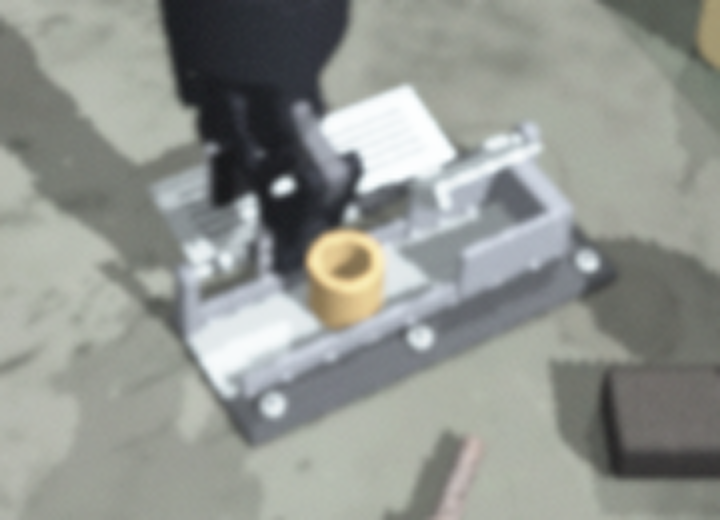

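View pics/side3.png

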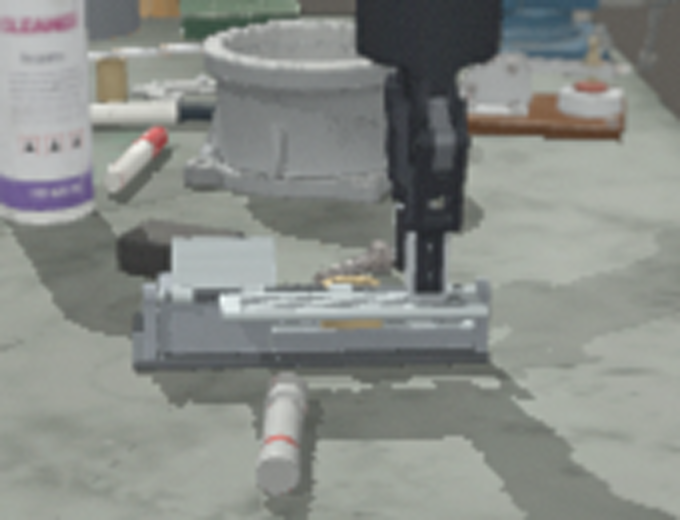

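View pics/wrist3.png

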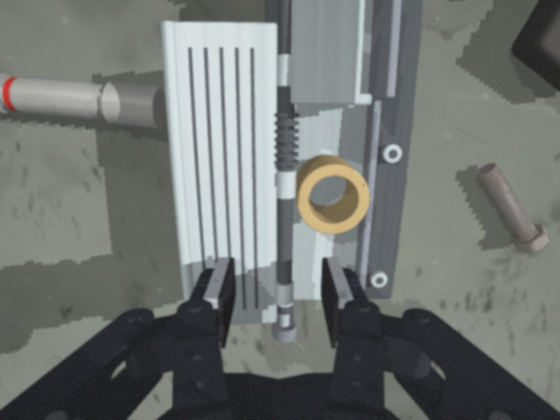

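Emit:
apply_moves(plan="0 0.15 0 0 0 0 0.47; 0 0.15 0 0 0 0 0.47; 0 0.1 0 0 0 0 0.47; 0 0.07 0 0 0 0 0.47; 0 0 0 0 0 0 0.47")

```text
time_s: 4.4
eef_pos: [0.4708, -0.0199, 0.0301]
eef_rot: [-0.514, 0.514, -0.486, 0.485]
wrist_force: [-0.0, 1.3, 1.6]
opening: 0.473
```

```bash
python3 - <<'E'
from h import *
plan([-.082,.025,.027])
for c in ["scene","wrist"]:
    im=ctrl.camera(c)[:,:,::-1]
    if c=="scene": im=cv2.resize(im[220:350,210:390],None,fx=4,fy=4,interpolation=cv2.INTER_CUBIC)
    cv2.imwrite(f"pics/{c}4.png",im)
plan([-.082,.025,.027])
E
```

```text
t 4.4 eef [ 0.4708 -0.0199  0.0301] target [ 0.4715 -0.021   0.027 ] open 0.473 F [-0.   1.3  1.6] tips 0.011
shares cur axes [0.02 0.06 0.01] target axes [0.02 0.06 0.01] turn shares [ 0.01  0.   -0.01] sx -1
[[0.058, -0.001, 0.998], [-0.998, 0.001, 0.058], [-0.001, -1.0, -0.001]]
t 4.5 eef [ 0.4707 -0.0197  0.0304] target [ 0.4715 -0.021   0.027 ] open 0.474 F [0.5 2.6 1.9] tips 0.011
shares cur axes [0.03 0.07 0.01] target axes [0.03 0.07 0.01] turn shares [ 0.01  0.   -0.01] sx -1
[[0.058, -0.001, 0.998], [-0.998, 0.001, 0.058], [-0.001, -1.0, -0.001]]
```

View pics/scene4.png

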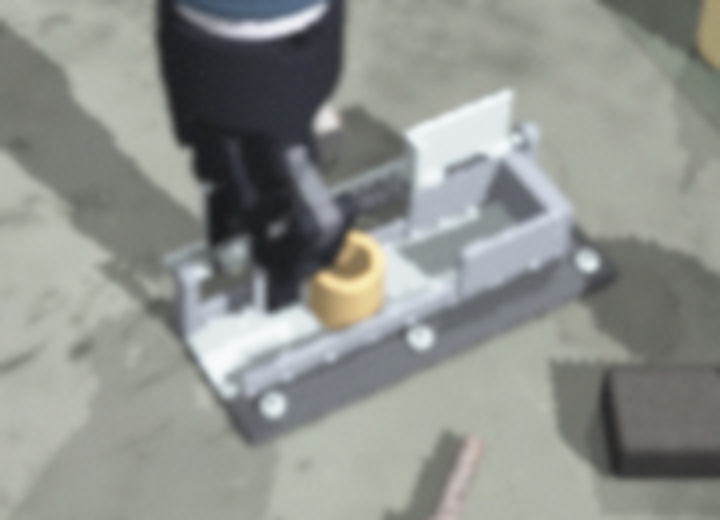

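View pics/wrist4.png

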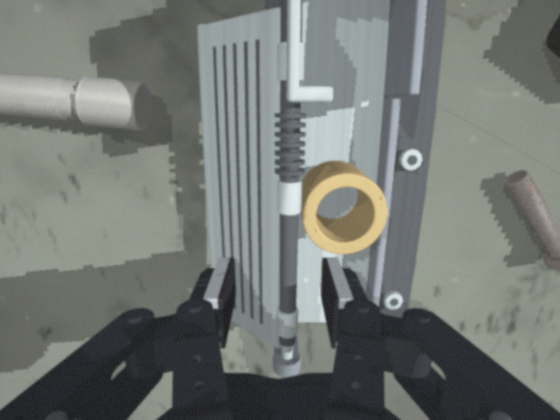

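Emit:
apply_moves(plan="0.02 0.06 0 0 0 0 0.47; 0 0 0.08 0 0 0 0.47; 0 0 0.1 0 0 0 0.47; 0 0 0.1 0 0 0 0.47; 0 0 0.1 0 0 0 0.47")

```text
time_s: 5.0
eef_pos: [0.4904, -0.02, 0.0277]
eef_rot: [-0.514, 0.514, -0.485, 0.485]
wrist_force: [-1.9, 2.2, 1.5]
opening: 0.473
```

```bash
python3 - <<'E'
from h import *
plan([.002,.025,.027])
for c in ["scene","wrist"]:
    im=ctrl.camera(c)[:,:,::-1]
    if c=="scene": im=cv2.resize(im[220:350,210:390],None,fx=4,fy=4,interpolation=cv2.INTER_CUBIC)
    cv2.imwrite(f"pics/{c}5.png",im)
E
```

```text
t 5.0 eef [ 0.4904 -0.02    0.0277] target [ 0.5554 -0.0161  0.027 ] open 0.473 F [-1.9  2.2  1.5] tips 0.011
shares cur axes [-0.    0.01  1.3 ] target axes [-0.    0.01  1.3 ] turn shares [ 0.  0. -0.] sx -1
[[0.058, -0.001, 0.998], [-0.998, 0.0, 0.058], [-0.0, -1.0, -0.001]]
```

View pics/scene5.png

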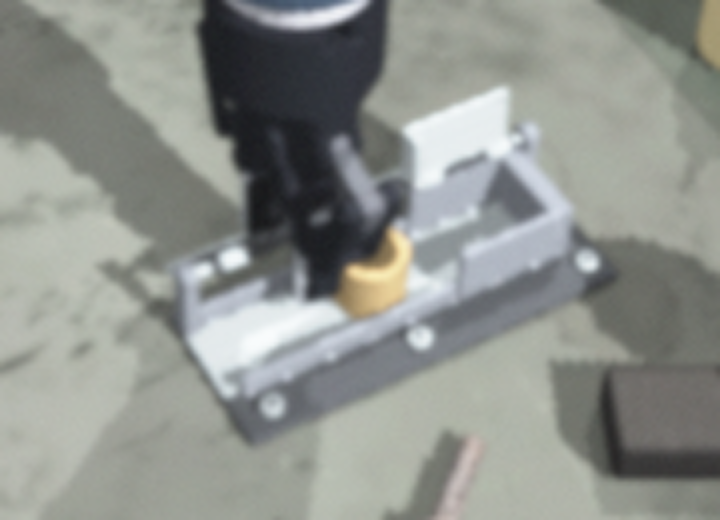

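View pics/wrist5.png

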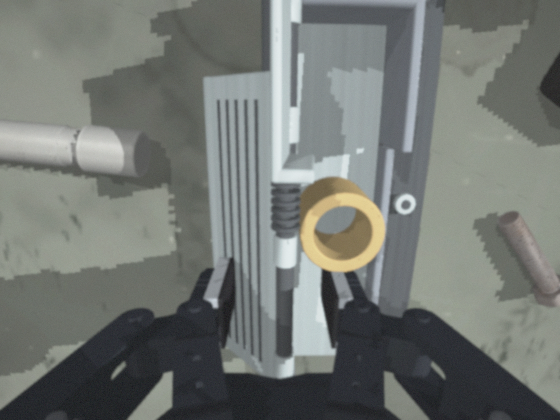

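Emit:
apply_moves(plan="0 0.01 0.12 0 0 0 0.47; 0 0 0.12 0 0 0 0.47; 0 0 0.12 0 0 0 0.47; 0 0 0.12 0 0 0 0.47; 0 0 0.12 0 0 0 0.47")

```text
time_s: 5.6
eef_pos: [0.5207, -0.0183, 0.0273]
eef_rot: [0.514, -0.514, 0.485, -0.485]
wrist_force: [-1.5, 2.4, 1.8]
opening: 0.47
```

```bash
python3 - <<'E'
from h import *
plan([.002,.025,.027])
for c in ["scene","wrist"]:
    im=ctrl.camera(c)[:,:,::-1]
    if c=="scene": im=cv2.resize(im[220:350,210:390],None,fx=4,fy=4,interpolation=cv2.INTER_CUBIC)
    cv2.imwrite(f"pics/{c}6.png",im)
E
```

```text
t 5.6 eef [ 0.5207 -0.0183  0.0273] target [ 0.5554 -0.0161  0.027 ] open 0.47 F [-1.5  2.4  1.8] tips 0.011
shares cur axes [-0.    0.01  0.69] target axes [-0.    0.01  0.69] turn shares [-0.  0. -0.] sx -1
[[0.058, 0.0, 0.998], [-0.998, 0.0, 0.058], [-0.0, -1.0, 0.0]]
```

View pics/scene6.png

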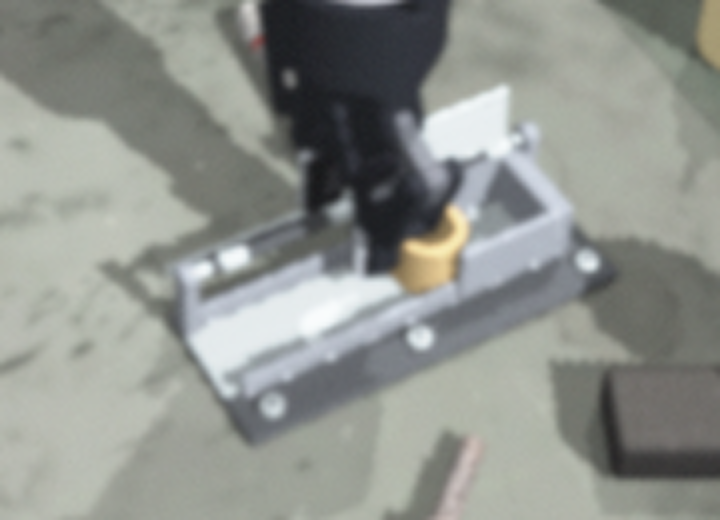

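View pics/wrist6.png

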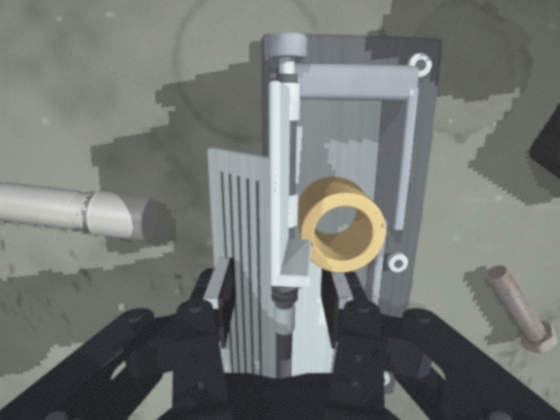

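Emit:
apply_moves(plan="0 0 0.11 0 0 0 0.47; 0 0 0.11 0 0 0 0.47; 0 0 0.11 0 0 0 0.47; 0 0 0.11 0 0 0 0.47; 0 0 0.08 0 0 0 0.47")

```text
time_s: 6.2
eef_pos: [0.5467, -0.0168, 0.0273]
eef_rot: [0.514, -0.514, 0.485, -0.485]
wrist_force: [-2.8, 1.2, 2.0]
opening: 0.469
```

```bash
python3 - <<'E'
from h import *
plan([.002,.025,.027])
for c in ["scene","wrist"]:
    im=ctrl.camera(c)[:,:,::-1]
    if c=="scene": im=cv2.resize(im[220:350,210:390],None,fx=4,fy=4,interpolation=cv2.INTER_CUBIC)
    cv2.imwrite(f"pics/{c}7.png",im)
E
```

```text
t 6.2 eef [ 0.5467 -0.0168  0.0273] target [ 0.5554 -0.0161  0.027 ] open 0.469 F [-2.8  1.2  2. ] tips 0.011
shares cur axes [-0.    0.01  0.17] target axes [-0.    0.01  0.17] turn shares [-0.    0.01  0.  ] sx -1
[[0.058, 0.0, 0.998], [-0.998, -0.0, 0.058], [0.0, -1.0, 0.0]]
```

View pics/wrist7.png

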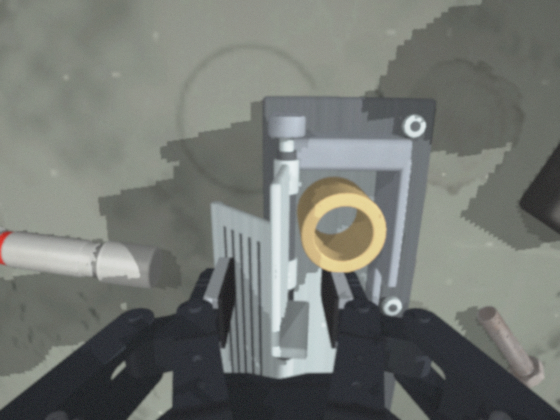

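Emit:
apply_moves(plan="0 0 0.04 0 0 0 0.47; 0 0 0.04 0 0 0 0.47; 0 0 0.04 0 0 0 0.47; 0 0 0.03 0 0 0 0.47; 0 0 0 0 0 0 0.47")

```text
time_s: 6.8
eef_pos: [0.5538, -0.0164, 0.0273]
eef_rot: [0.514, -0.514, 0.485, -0.485]
wrist_force: [-1.1, 0.7, 0.8]
opening: 0.472
```

```bash
python3 - <<'E'
from h import *
plan([.002,.025,.027])
im=ctrl.camera("wrist")[:,:,::-1]
cv2.imwrite(f"pics/wrist8.png",im)
E
```

```text
t 6.8 eef [ 0.5538 -0.0164  0.0273] target [ 0.5554 -0.0161  0.027 ] open 0.472 F [-1.1  0.7  0.8] tips 0.011
shares cur axes [-0.    0.01  0.03] target axes [-0.    0.01  0.03] turn shares [-0.  0.  0.] sx -1
[[0.058, 0.0, 0.998], [-0.998, -0.0, 0.058], [0.0, -1.0, 0.0]]
```

View pics/wrist8.png

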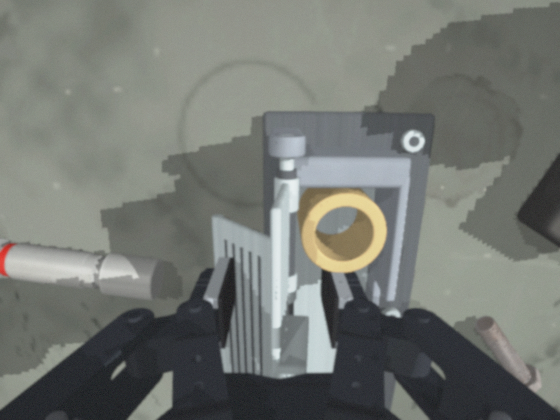

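Emit:
apply_moves(plan="0 0 0.02 0 0 0 0.47; 0 0 0.02 0 0 0 0.47; 0 0 0.02 0 0 0 0.47; 0 0 0 0 0 0 0.47; 0 0 0 0 0 0 0.47")

```text
time_s: 7.35
eef_pos: [0.5562, -0.0162, 0.0272]
eef_rot: [-0.514, 0.515, -0.486, 0.485]
wrist_force: [-4.2, 1.1, 3.9]
opening: 0.471
```

Emit:
apply_moves(plan="0 0 0.02 0 0 0 0.47; 0 0 0.01 0 0 0 0.47; 0 0 0.01 0 0 0 0.47; 0 0 0 0 0 0 0.47; 0 0 0 0 0 0 0.47")

```text
time_s: 7.85
eef_pos: [0.5564, -0.0161, 0.0268]
eef_rot: [-0.513, 0.515, -0.487, 0.484]
wrist_force: [-11.7, 0.2, 8.1]
opening: 0.469
```

```bash
python3 - <<'E'
from h import *
plan([.002,.025,.027])
im=ctrl.camera("wrist")[:,:,::-1]
cv2.imwrite(f"pics/wrist9.png",im)
E
```

```text
t 7.85 eef [ 0.5564 -0.0161  0.0268] target [ 0.5554 -0.0161  0.027 ] open 0.469 F [-11.7   0.2   8.1] tips 0.011
shares cur axes [-0.   -0.   -0.02] target axes [-0.   -0.   -0.02] turn shares [ 0.04  0.   -0.  ] sx -1
[[0.058, -0.005, 0.998], [-0.998, 0.0, 0.058], [-0.001, -1.0, -0.005]]
```

View pics/wrist9.png

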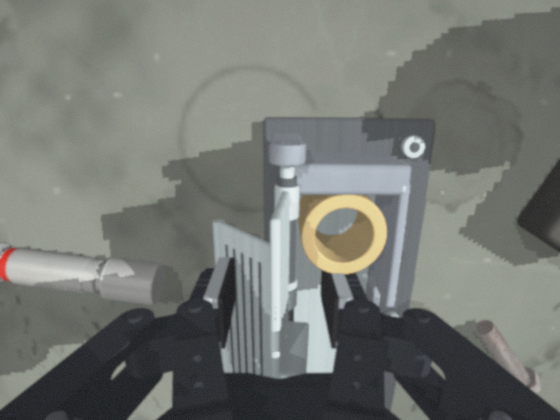

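Emit:
apply_moves(plan="0 0 -0.1 0 0 0 0.47; 0 0 -0.15 0 0 0 0.47; 0 0 -0.2 0 0 0 0.47; 0 0 -0.25 0 0 0 0.47; 0 0 -0.25 0 0 0 0.47")

```text
time_s: 8.4
eef_pos: [0.511, -0.019, 0.0276]
eef_rot: [0.515, -0.514, 0.485, -0.486]
wrist_force: [1.8, 1.6, 2.4]
opening: 0.469
```

```bash
python3 - <<'E'
from h import *
plan([-.05,.025,.027])
im=ctrl.camera("wrist")[:,:,::-1]
cv2.imwrite(f"pics/wrist10.png",im)
E
```

```text
t 8.4 eef [ 0.511  -0.019   0.0276] target [ 0.5034 -0.0191  0.027 ] open 0.469 F [1.8 1.6 2.4] tips 0.011
shares cur axes [-0.01  0.01 -0.15] target axes [-0.01  0.01 -0.15] turn shares [-0.01  0.    0.  ] sx -1
[[0.058, 0.002, 0.998], [-0.998, -0.0, 0.058], [0.0, -1.0, 0.002]]
```

View pics/wrist10.png

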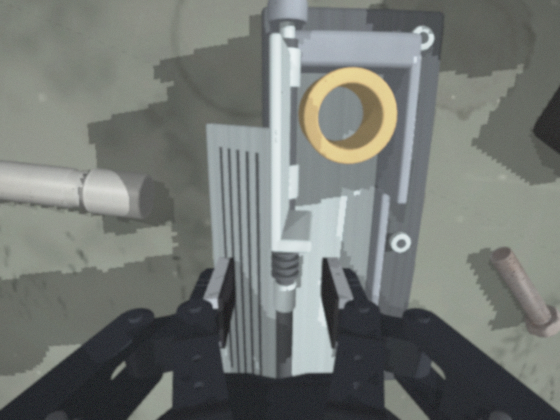

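```bash
python3 - <<'E'
import cv2
im=cv2.imread("pics/wrist10.png")[20:180,260:450];cv2.imwrite("pics/w10z.png",cv2.resize(im,None,fx=3.7,fy=3.7,interpolation=cv2.INTER_NEAREST))
E
```

```text
(no output)
```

View pics/w10z.png

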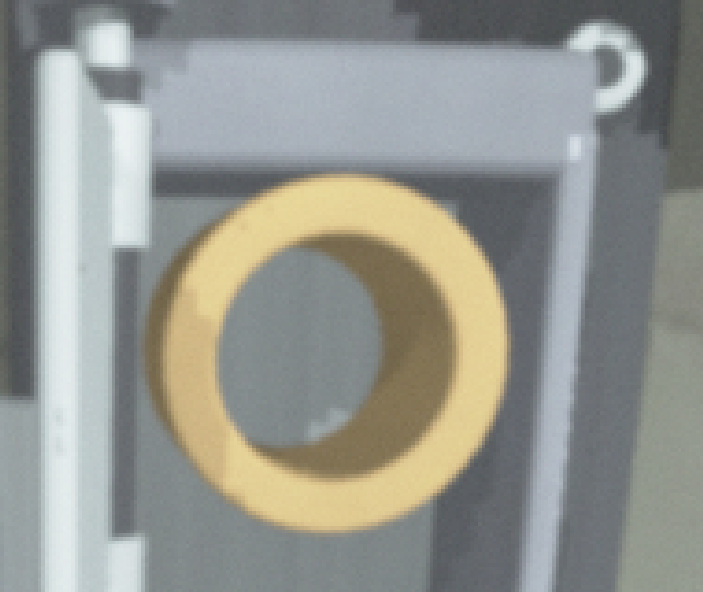

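```bash
python3 - <<'E'
import cv2
im=cv2.imread("pics/wrist9.png")[150:300,270:430];cv2.imwrite("pics/w9z.png",cv2.resize(im,None,fx=3.9,fy=3.9,interpolation=cv2.INTER_NEAREST))
E
```

```text
(no output)
```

View pics/w9z.png

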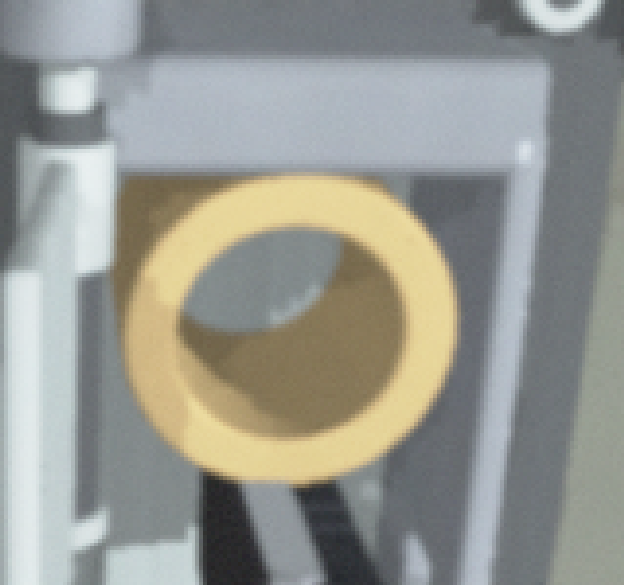

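```bash
python3 - <<'E'
from h import *
plan([-.05,.025,.027])
k=cal("wrist");im=ctrl.camera("wrist")[:,:,::-1].copy();cv2.imwrite("pics/wrist11.png",im)
p=POSE;a=p[2]
def C(b): d=b[:2]-p[:2];return (1000*d@[np.cos(a),np.sin(a)]).round(1),(1000*d@[-np.sin(a),np.cos(a)]).round(1)
hsv=cv2.cvtColor(im,cv2.COLOR_BGR2HSV)
m=((hsv[...,0]>10)&(hsv[...,0]<30)&(hsv[...,1]>80)&(hsv[...,2]>170)).astype(np.uint8)
m[:, :280]=0;m[200:]=0
ys,xs=np.nonzero(m);print(xs.min(),xs.max(),ys.min(),ys.max())
print("far edge",C(pix(k,((xs.min()+xs.max())/2,ys.min()-.5),.036)),"near",C(pix(k,((xs.min()+xs.max())/2,ys.max()+.5),.036)))
c=int((xs.min()+xs.max())/2)
for col in (c-12,c,c+30): print(col,[tuple(im[r,col]) for r in range(ys.min()-12,ys.min()+3)][:15])
for r in range(ys.min()-12,ys.min()+1): print(r,C(pix(k,(c,r),.037))[0],end=" ")
E
```

```text
t 8.45 eef [ 0.5087 -0.0187  0.027 ] target [ 0.5034 -0.0191  0.027 ] open 0.471 F [0.2 1.4 2. ] tips 0.011
shares cur axes [ 0.    0.   -0.11] target axes [ 0.    0.   -0.11] turn shares [ 0.01  0.01 -0.  ] sx -1
[[0.058, -0.001, 0.998], [-0.998, 0.0, 0.058], [-0.0, -1.0, -0.001]]
306 398 61 157
far edge (np.float64(45.4), np.float64(-0.6)) near (np.float64(12.0), np.float64(-2.5))
340 [(np.uint8(186), np.uint8(177), np.uint8(168)), (np.uint8(185), np.uint8(177), np.uint8(169)), (np.uint8(184), np.uint8(175), np.uint8(167)), (np.uint8(184), np.uint8(175), np.uint8(167)), (np.uint8(181), np.uint8(174), np.uint8(164)), (np.uint8(175), np.uint8(168), np.uint8(160)), (np.uint8(161), np.uint8(155), np.uint8(149)), (np.uint8(151), np.uint8(144), np.uint8(137)), (np.uint8(140), np.uint8(133), np.uint8(128)), (np.uint8(128), np.uint8(119), np.uint8(114)), (np.uint8(113), np.uint8(107), np.uint8(103)), (np.uint8(100), np.uint8(103), np.uint8(100)), (np.uint8(102), np.uint8(118), np.uint8(125)), (np.uint8(121), np.uint8(161), np.uint8(178)), (np.uint8(137), np.uint8(190), np.uint8(215))]
352 
[... 811 characters left out ...]
nt8(186), np.uint8(177), np.uint8(168)), (np.uint8(182), np.uint8(176), np.uint8(166)), (np.uint8(183), np.uint8(175), np.uint8(166)), (np.uint8(177), np.uint8(169), np.uint8(162)), (np.uint8(172), np.uint8(163), np.uint8(155)), (np.uint8(160), np.uint8(152), np.uint8(147)), (np.uint8(151), np.uint8(143), np.uint8(138)), (np.uint8(140), np.uint8(134), np.uint8(127)), (np.uint8(125), np.uint8(118), np.uint8(114)), (np.uint8(114), np.uint8(108), np.uint8(104)), (np.uint8(100), np.uint8(97), np.uint8(93)), (np.uint8(98), np.uint8(91), np.uint8(88)), (np.uint8(96), np.uint8(91), np.uint8(87))]
49 49.0 50 48.6 51 48.3 52 48.0 53 47.7 54 47.4 55 47.1 56 46.7 57 46.4 58 46.1 59 45.8 60 45.4 61 45.1
```

Emit:
apply_moves(plan="0 0 0 0 0 0 0.47; 0 0 0 0 0 0 0.47; 0 0 0 0 0 0 0.47; 0 0 0 0 0 0 0.47; 0 0 0 0 0 0 0.47")

```text
time_s: 9.0
eef_pos: [0.5112, -0.0188, 0.0271]
eef_rot: [-0.514, 0.514, -0.485, 0.485]
wrist_force: [-3.2, 2.4, 1.8]
opening: 0.47
```

```bash
python3 - <<'E'
from h import *
plan([-.05,.025,.027])
k=cal("wrist");im=ctrl.camera("wrist")[:,:,::-1].copy();cv2.imwrite("pics/wrist12.png",im)
cv2.imwrite("pics/w12z.png",cv2.resize(im[20:180,260:450],None,fx=3.7,fy=3.7,interpolation=cv2.INTER_NEAREST))
print([int(im[r,352,0]) for r in range(40,70)]);print([int(im[r,352,2]) for r in range(40,70)]);print([int(im[r,385,0]) for r in range(40,70)])
E
```

```text
t 9.0 eef [ 0.5112 -0.0188  0.0271] target [ 0.5034 -0.0191  0.027 ] open 0.47 F [-3.2  2.4  1.8] tips 0.011
shares cur axes [-0.    0.   -0.15] target axes [-0.    0.   -0.15] turn shares [ 0.    0.01 -0.  ] sx -1
[[0.058, -0.0, 0.998], [-0.998, 0.0, 0.058], [-0.0, -1.0, -0.0]]
[190, 189, 187, 189, 190, 189, 187, 188, 190, 187, 188, 187, 187, 186, 186, 186, 183, 184, 183, 183, 182, 176, 168, 158, 150, 137, 125, 122, 137, 148]
[172, 173, 170, 172, 171, 172, 171, 171, 175, 173, 172, 171, 170, 169, 168, 170, 167, 169, 165, 167, 167, 160, 154, 146, 136, 126, 128, 160, 207, 226]
[188, 187, 189, 189, 186, 187, 186, 183, 186, 187, 188, 187, 184, 187, 184, 185, 187, 186, 186, 184, 182, 181, 177, 167, 155, 146, 132, 119, 100, 99]
```

View pics/w12z.png

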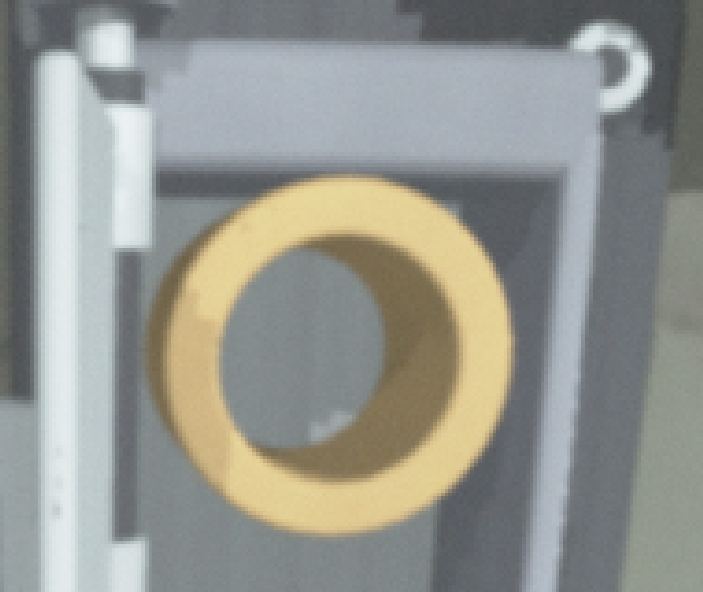

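Emit:
apply_moves(plan="0 -0.2 0 0 0 0 0.47; 0 -0.2 0 0 0 0 0.47; 0 -0.2 0 0 0 0 0.47; 0 -0.2 0 0 0 0 0.47; 0 -0.2 0 0 0 0 0.47")

```text
time_s: 9.55
eef_pos: [0.5117, -0.0193, 0.0787]
eef_rot: [0.514, -0.514, 0.485, -0.486]
wrist_force: [0.1, -0.6, 0.9]
opening: 0.47
```

Emit:
apply_moves(plan="0 -0.3 0 0 0 0 0.47; 0 -0.4 0 0 0 0 0.47; 0 -0.6 0 0 0 0 0.47; 0 -0.6 0 0 0 0 0.47; 0 -0.6 0 0 0 0 0.47")

```text
time_s: 10.05
eef_pos: [0.5109, -0.0188, 0.2041]
eef_rot: [0.514, -0.514, 0.485, -0.485]
wrist_force: [0.4, -0.4, -0.2]
opening: 0.47
```

Emit:
apply_moves(plan="0 -0.2 -0.3 0 0 0 0.47; 0 0 -0.3 0 0 0 0.47; 0 0 0 0 0 0 0.47; 0 0 0 0 0 0 0.47; 0 0 0 0 0 0 0.47")

```text
time_s: 10.55
eef_pos: [0.4816, -0.0207, 0.2123]
eef_rot: [0.514, -0.514, 0.485, -0.485]
wrist_force: [0.3, -0.2, 0.7]
opening: 0.471
```

```bash
python3 - <<'E'
from h import *
plan([-.05,.025,.2])
for c in ["scene","side","wrist"]:
    im=ctrl.camera(c)[:,:,::-1]
    if c=="scene": im=cv2.resize(im[220:350,210:390],None,fx=4,fy=4,interpolation=cv2.INTER_CUBIC)
    if c=="side": im=cv2.resize(im[130:260,230:400],None,fx=4,fy=4,interpolation=cv2.INTER_CUBIC)
    cv2.imwrite(f"pics/{c}20.png",im)
E
```

```text
t 10.55 eef [ 0.4816 -0.0207  0.2123] target [ 0.5034 -0.0191  0.2   ] open 0.471 F [ 0.3 -0.2  0.7] tips 0.011
shares cur axes [-0.01  0.25  0.44] target axes [-0.01  0.25  0.44] turn shares [-0.  0.  0.] sx -1
[[0.058, 0.0, 0.998], [-0.998, 0.0, 0.058], [0.0, -1.0, 0.0]]
```

View pics/scene20.png

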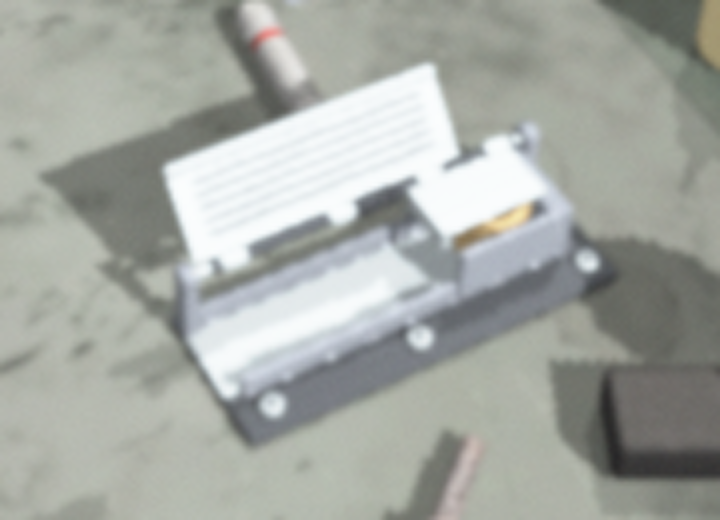

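View pics/side20.png

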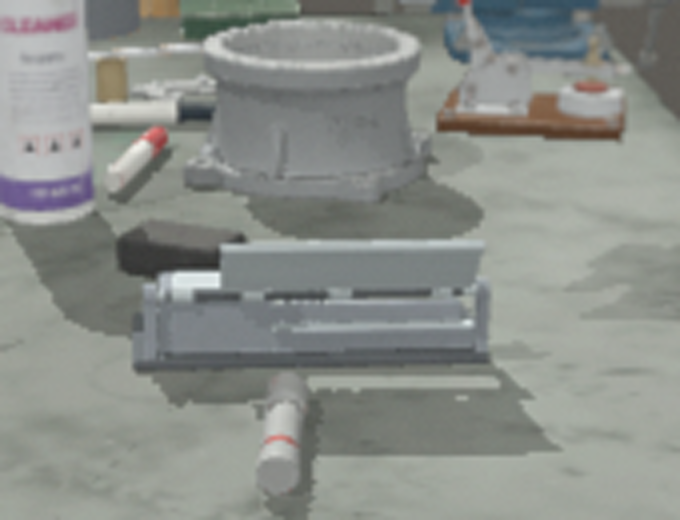

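View pics/wrist20.png

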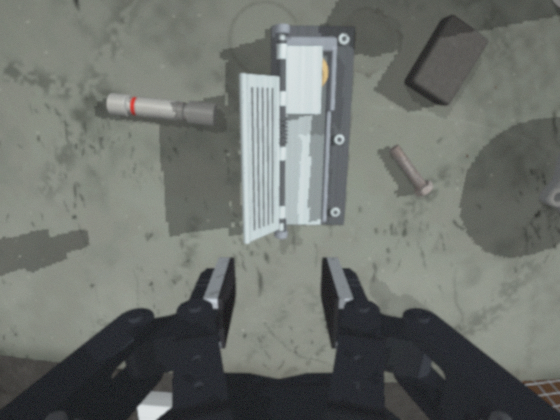

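```bash
python3 -c "
from bench import ctrl
print(ctrl.hand_in())"
```

```text
the job is handed in; nothing more can be done
None
```

The bush is loaded in the nest against the end stop, and the flap is shut behind it. I handed the job in at about 10.6 s of the 38 s allowed.

**What I did:**
- I set the jaws about 40 mm apart across the track and pressed the thumb bar fully down with the left fingertip.
- I pushed the bush with the right fingertip until the arm stopped advancing. The force along the track was then about 12 N.
- I drew both fingertips back about 45 mm with the bar still held, so they were clear of the flap. Then I lifted them and let the flap close.

**Last checks:**
- **Flap and bush:** the pictures after the lift show the flap shut. The bush under it is centred at about chute x +30 mm, a rough reading from one picture. With the flap still held open, a close-up showed it at the stop with no clear gap, to within about 0.5 mm.
- **Bystanders:** the gauge, bolt and rubber pad look where they were.
- **Forces:** the wrist reads about 0 N now. Every reading I took stayed under about 15 N.

**What disagreed:** the cameras differed by about 3 mm on where the chute lies, apart from the side camera, which was further off across the track. An early wrist-camera fit was also off because the arm was still settling. I used a compromise position, and the contact with the stop came within 1 to 2 mm of where it predicted.

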